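Reset the stop collar of a syringe pump

ROBOT

A 7-joint arm with a two-finger parallel gripper is mounted at the origin on the work surface. World frame = base frame: x ahead of the robot, y to its left, z up, the work surface at z = 0. Lengths are in mm, angles in rad, forces in N, time in s.
With the tool pointing down it reaches from about 400 to 850 mm from the base axis. Payload 4.5 kg.
Tool frame: the origin (TCP) lies at the very end of the fingers, on their centre line; the grasp point (between the pads) lies behind it (tcp_to_grasp is the z of the grasp point in the tool frame, in mm); z points along the fingers, y is the direction in which the jaws open and shut (so a half turn about z gives the same grasp; the last joint's range is limited). The gripper opens to 85 mm and grips with 20 to 120 N. Pads are 22 mm wide; open, the fingers measure 114 mm over their backs; the gripper's body (76 mm by 85 mm) begins 54 mm behind the grasp point. The pads swing forward as they close: fully open they stand 13 mm farther back than shut.
Start: joints at [1.169, 0.689, -0.195, 1.565, 0.157, 0.902, -0.215], TCP at [263.866, -566.594, 231.317] pointing down, gripper open.
Joint ranges: [-3.01, 3.01], [-0.46, 2.08], [-1.47, 1.51], [0.13, 2.56], [-1, 4.14], [0.04, 2.09], [-2.66, 2.66]. Speed limits (rad/s): [2.57, 2.57, 3.14, 3.14, 3.14, 3.14, 3.14].

INTERFACE

Orientations are given as a rotation vector (axis times angle).
In Python, from cell import get_state, camera, finish_job, tcp_to_grasp gives the robot as it stands. The module is installed in compiled form; this text tells all that it offers.
- The arm moves only by the tool servo_tool, never from a script. Its argument "targets" is a list of rows, each a list of 2 entries, a list of its own where there are three numbers: the shift along the world's x, y, z in mm, then the turn about the world's z in rad. In form: [[[x, y, z], turn], ...]. A call has 1 to 5 rows; each row is the pose to reach, as a shift and turn from the pose measured when the call began; what a row does not reach only later rows make up. A row lasts 1/8 s, in which the tool goes at most 62.5 mm and 10.7 degrees, less where a joint would pass 70% of its speed; a pose out of reach is approached as far as the arm can. A call with a gripper value outside its range is refused whole. "jaw" is the opening, from 0 (shut) to 1 (fully open), set as the call begins (left out, the last holds). The fingers move at their own pace and stop on an object; the grip force is fixed at half the most. Time passes only in rows, so rows that repeat a pose let the fingers close. It gives the time, the measured TCP pose, the force and the opening at its end, in the units of the state.
- get_state(): the state, without advancing time (a new reading comes with each control period).
- camera(name): name is "scene" or "side" or "wrist"; returns a dict with "img" (384x512x3 uint8, blue, green, red), "fx", "fy", "cx", "cy" (pixels), "R" (3x3) and "t" (3): a world point X has camera coordinates R X + t. Camera axes: x right, y down, z forward; pixel columns grow to the right and rows downward; lengths in mm; the calibration is good to about 2 mm. A picture is of the moment at which its call begins. There is no depth.
- finish_job(): hands the job in, once; it reports no verdict.
The state is a dict: "t": time; "joints": joint angles; "qd": joint speeds; "effort": joint torques, N m; "eef_pos": TCP position; "tool_rot": TCP orientation; "wrist_force": force on the tool from outside, world axes, zero at the start; "torque": the same for the moment, N m; "width": opening from 0.0 (shut) to 1.0 (fully open).
Only numpy, scipy, OpenCV 4.12 (cv2) and the standard library are available. Lean on these libraries where they do the work, as an engineer would, in place of code of your own. Each camera call takes 0.05 s, during which the arm holds its last target. There are 200 camera calls.

TASK

On the syringe pump, loosen the blue wing screw that clamps the stop collar to its guide rod and slide the collar along the rod to the pusher block until it holds the block's red sprung button about half-way in (about 5 N). Keep it there while you tighten the screw fully again, so that it stays put when you let go. Do not push the button hard against its bottom stop or shove the pusher block, and leave the amber jar, the glass beaker and the vial rack where they stand.

Things in the scene. Friction and masses are not known exactly. Their poses are not given: they have to be found in the camera images.
- pump: White syringe pump, fixed on the bench: base 140 (x) by 360 (y) by 55 mm high, an end block at each y end, up to 105 mm. Origin: centre of its underside. A 14 mm steel guide rod with fine ring grooves 4 mm apart runs along its y axis at x = -30 mm, 85 mm above the bench, y from -155 to +155 mm. A glass syringe lies parallel at x = +40 mm. Only the wing screw rises above 106 mm.
- pusher: Aluminium pusher block on the guide rod, on the +y side of the collar: 24 mm along the rod, 106 mm wide, top 103 mm above the bench. Origin: on the rod axis, in the face that looks at the collar (to the pump's -y). Axes as the pump's. Its drive holds it up to about 60 N; it must not be shoved.
- button_seat (a point): Point in the pusher's face, 13.5 mm above the rod axis, where a brass sleeve with a red sprung button (8 mm diameter) points at the collar. The sleeve is adjustable: the free button's tip stands 18 to 54 mm out of the face (not reported: feel for it or look). Button travel 12 mm: 1.5 N to start it, 0.6 N more per mm, 5 N half-way, 8.7 N when it bottoms, then rigid.
- collar: Dark steel stop collar on the guide rod, 40 mm diameter, 16 mm along the rod (faces 8 mm either side of the origin). Origin: its centre, on the rod axis. It only slides along the pump's y axis and cannot turn. Clamped, it holds up to about 15 N; with the screw loose it slides with about 0.6 N of friction. Its +y face presses the red button. It may be slid along by the gripped wing.
- wing (a joint): Angle of the wing screw in rad: 0 = fully tight (hard stop), grows counter-clockwise seen from above as it is loosened, hard stop at 2.4. Starts between 0 and 0.1. Below 0.3 its tip holds the collar in a groove of the rod; above 0.75 the collar is free. As it is tightened the tip draws the collar to the nearest groove, up to 2 mm either way. Turning it takes about 0.05 to 0.1 N m.
- wing_grip (a point): Centre of the blue wing that tops the screw, 55 mm above the rod axis, 140 mm above the bench: a flat bar 30 mm long, 9 mm thick, 26 mm high. The screw axis is vertical through it. Its x axis runs along the 30 mm (across the rod when tight), its y axis across the 9 mm; it turns with the screw. Below the bar: a shoulder 18 mm wide, 4 mm high, then a 9 mm stem; the collar is 22 mm below the bar.
- jar: Amber glass jar with a cap, 54 mm diameter, 85 mm high, loose. Origin: centre of its underside. To be left alone.
- beaker: Glass beaker, 56 mm diameter, 70 mm high, loose. Origin: centre of its underside. To be left alone.
- rack: Blue vial rack 60 by 110 mm, 54 mm high with its vials, loose. Origin: centre of its underside. To be left alone.

How it is judged:
By the outcome, as a careful person would: the job done as asked, in the order asked, and still so for the second after the job is handed in, with the robot touching nothing.
It also fails if it takes over 58 s, if anything falls off the work surface, if the arm or the gripper's body presses on something with over 40 N, if the wrist force passes 120 N, or if a joint passes its speed limit or range.

## Working session

There is one attempt and no reset: what is moved stays moved. The work goes in short steps, Python scripts to look and compute and a tool call to move; the robot and the scene stay as the last step left them, time stands still between calls to the robot, and variables do not carry over. Pictures are saved under pics/ and viewed, about 8 in all and at most 12, crops included, and the job is handed in when it is done.

Besides the shell and the picture viewer there is one more tool, called as name(argument=value, ...), one argument or row to a line, values as JSON. servo_tool: Moves the arm, as the interface text tells. Its arguments: {"type":"object","properties":{"targets":{"type":"array"},"jaw":{"type":"number"}},"required":["targets"]}

```bash
mkdir -p pics; cat > h.py <<'E'
import numpy as np, cv2
from cell import get_state, camera, finish_job, tcp_to_grasp
def ray(c,u,v):
    R=np.array(c["R"]);t=np.array(c["t"]).ravel()
    o=-R.T@t; d=R.T@np.array([(u-c["cx"])/c["fx"],(v-c["cy"])/c["fy"],1]); return o,d
def onz(c,u,v,z):
    o,d=ray(c,u,v); return o+d*(z-o[2])/d[2]
def proj(c,X):
    p=np.array(c["R"])@np.array(X,float)+np.array(c["t"]).ravel(); return np.array([c["fx"]*p[0]/p[2]+c["cx"],c["fy"]*p[1]/p[2]+c["cy"]])
def blobs(img,lo,hi,amin=15):
    m=cv2.inRange(cv2.cvtColor(img,cv2.COLOR_BGR2HSV),np.array(lo),np.array(hi))
    n,l,s,ce=cv2.connectedComponentsWithStats(m)
    return [(s[i,4],*ce[i].round(1),*s[i,:4]) for i in range(1,n) if s[i,4]>=amin]
def tri(c1,p1,c2,p2):
    o1,d1=ray(c1,*p1);o2,d2=ray(c2,*p2)
    A=np.c_[d1,-d2];s=np.linalg.lstsq(A,o2-o1,rcond=None)[0]
    a=o1+s[0]*d1;b=o2+s[1]*d2; return (a+b)/2,np.linalg.norm(a-b)
E
python3 - <<'E'
from h import *
s=get_state();print({k:np.round(v,3) for k,v in s.items()},tcp_to_grasp)
a=camera("scene");b=camera("side")
for n,c in(("scene",a),("side",b)):
    print(n,c["fx"],np.round(c["R"],3).tolist(),np.round(c["t"],0))
    print("blue",blobs(c["img"],(100,120,60),(125,255,255)))
    print("red",blobs(c["img"],(0,150,80),(8,255,255),3)+blobs(c["img"],(172,150,80),(180,255,255),3))
    cv2.imwrite(f"pics/{n}0.png",c["img"])
E
```

```text
{'t': np.float64(0.0), 'joints': array([ 1.169,  0.69 , -0.195,  1.566,  0.157,  0.902, -0.215]), 'qd': array([-0.001, -0.   , -0.001, -0.001,  0.   , -0.001,  0.001]), 'effort': array([-0.0000e+00, -5.3963e+01, -1.2670e+00, -1.5854e+01,  9.0000e-03,
        1.0000e-02,  0.0000e+00]), 'eef_pos': array([ 263.495, -565.992,  230.467]), 'tool_rot': array([-3.065e+00, -6.790e-01,  1.000e-03]), 'wrist_force': array([-1.215,  0.098,  0.201]), 'torque': array([0.021, 0.012, 0.066]), 'width': np.float64(0.998)} -18.700000000000003
scene 375.4620471954369 [[0.526, 0.85, 0.023], [0.517, -0.299, -0.802], [-0.675, 0.434, -0.597]] [-263. -195. 1225.]
blue [(np.int32(4358), np.float64(463.6), np.float64(111.9), np.int32(384), np.int32(71), np.int32(128), np.int32(81)), (np.int32(640), np.float64(208.6), np.float64(92.5), np.int32(190), np.int32(82), np.int32(46), np.int32(22)), (np.int32(2630), np.float64(78.2), np.float64(117.1), np.int32(12), np.int32(95), np.int32(136), np.int32(45)), (np.int32(247), np.float64(234.8), np.float64(208.2), np.int32(228), np.int32(198), np.int32(15), np.int32(20))
[... 1632 characters left out ...]
, np.int32(41), np.int32(28)), (np.int32(431), np.float64(343.5), np.float64(212.4), np.int32(327), np.int32(182), np.int32(31), np.int32(46)), (np.int32(283), np.float64(320.6), np.float64(198.5), np.int32(313), np.int32(184), np.int32(20), np.int32(28)), (np.int32(212), np.float64(275.0), np.float64(194.0), np.int32(268), np.int32(186), np.int32(15), np.int32(18))]
red [(np.int32(167), np.float64(109.3), np.float64(8.6), np.int32(98), np.int32(5), np.int32(23), np.int32(8)), (np.int32(25), np.float64(254.3), np.float64(178.4), np.int32(252), np.int32(175), np.int32(6), np.int32(8)), (np.int32(9), np.float64(220.3), np.float64(178.7), np.int32(219), np.int32(176), np.int32(3), np.int32(6))]
```

View pics/scene0.png

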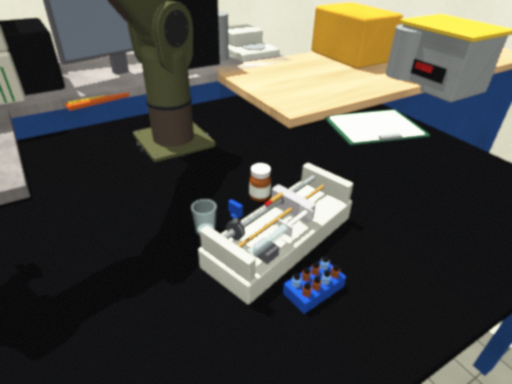

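View pics/side0.png

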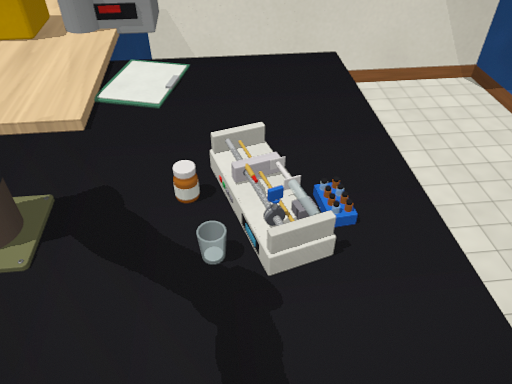

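The scene view shows the blue wing at (235,208), the red button at (267,202), the beaker at (204,215) and the jar at (260,182). The side view shows the wing at (275,194), the button at (254,178), the jar at (186,182), the beaker at (212,242), and the rack at (335,202) beyond the pump. I'll triangulate these and zoom in to get the pump's direction.

```bash
python3 - <<'E'
from h import *
a=camera("scene");b=camera("side")
print("wing",tri(a,(234.8,208.2),b,(275,194)));print("btn",tri(a,(267.5,202),b,(254.3,178.4)))
p=b["img"][115:275,180:370]; q=a["img"][150:300,180:370]
P=cv2.resize(p,None,fx=4,fy=4,interpolation=cv2.INTER_CUBIC)
cv2.imwrite("pics/sidez.png",P[:600])
E
```

```text
wing (array([572.03308462, -93.09598519, 139.15225366]), np.float64(3.0048988221113078))
btn (array([545.03637235,   1.31248069, 100.64064795]), np.float64(3.3117511155664827))
```

View pics/sidez.png

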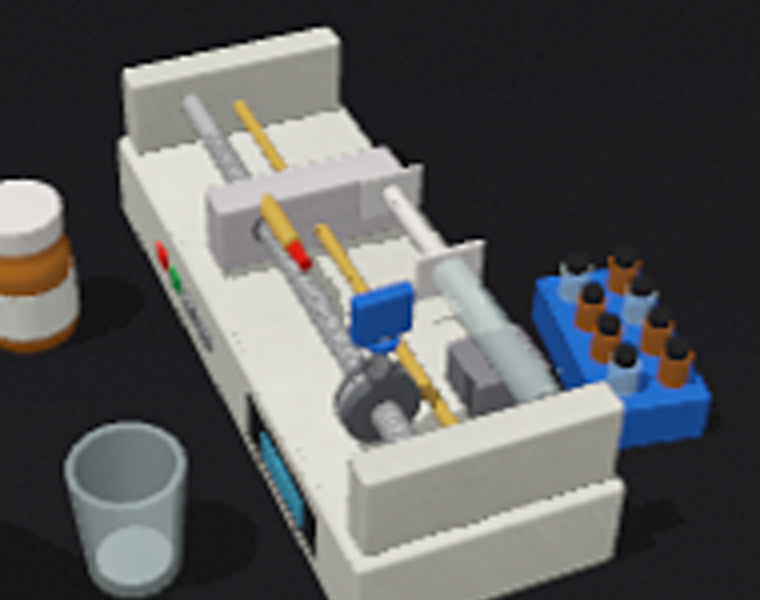

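```bash
python3 - <<'E'
from h import *
b=camera("side")
f=lambda u,v,z: onz(b,u/4+180,v/4+115,z)[:2].round(1)
print("baseleft",f(120,148,55),f(357,568,55),"right near",f(625,487,55))
print("neartop L,R",f(362,490,105),f(621,400,105),"far front top",f(125,72,105),f(338,38,105))
print("collar bottom-ish", f(378,400,85),"rodend",f(188,98,85),"button tip",f(303,258,98.5),"wing",f(381,315,140))
print("pusher top near edge",f(208,212,103),f(362,180,103))
d=np.array([1,0.]);
for p,q in(((120,148,55),(357,568,55)),):
    w=f(*p)-f(*q); print("yaw",np.arctan2(-w[0],w[1]))
s=get_state();from scipy.spatial.transform import Rotation as R
print(R.from_rotvec(s["tool_rot"]).as_matrix().round(3))
E
```

```text
baseleft [457.7 162.6] [ 554.  -168.2] right near [ 685.5 -133.4]
neartop L,R [ 555.  -167.3] [ 679.1 -125.5] far front top [464.1 167. ] [590.3 190.4]
collar bottom-ish [573.4 -93.7] rodend [499.4 166.4] button tip [548.1  -2.4] wing [572.6 -95.6]
pusher top near edge [502.8  34.4] [585.7  53.3]
yaw 0.2832832713625237
[[ 0.907  0.422 -0.   ]
 [ 0.422 -0.907  0.001]
 [-0.    -0.001 -1.   ]]
```

servo_tool(
  targets=[
    [[60, 92, 0], -0.03],
    [[115, 175, 0], -0.06],
    [[170, 260, 0], -0.09],
    [[225, 345, 0], -0.12],
    [[270, 415, 0], -0.15],
  ],
)

```text
t: 0.88
eef_pos: [435.4, -303.0, 231.1]
tool_rot: [-3.109, -0.446, -0.0]
wrist_force: [1.3, -0.3, -0.1]
width: 1.003
```

servo_tool(
  targets=[
    [[20, 30, -5], 0],
    [[35, 55, -10], 0],
    [[38, 57, -20], 0],
    [[38, 57, -20], 0],
  ],
)

```text
t: 1.38
eef_pos: [472.4, -246.8, 210.2]
tool_rot: [-3.109, -0.444, 0.003]
wrist_force: [0.4, -0.5, 0.4]
width: 0.997
```

servo_tool(
  targets=[
    [[20, 30, 0], 0],
    [[42, 64, 0], 0],
    [[64, 98, 0], 0],
    [[85, 130, 0], 0],
    [[100, 152, 0], 0],
  ],
)

```text
t: 2.0
eef_pos: [572.9, -95.2, 210.3]
tool_rot: [-3.11, -0.442, 0.003]
wrist_force: [-0.4, -2.1, 0.8]
width: 0.999
```

servo_tool(
  targets=[
    [[0, 0, 0], 0],
  ],
)

```text
t: 2.12
eef_pos: [573.6, -94.7, 210.3]
tool_rot: [-3.109, -0.444, 0.002]
wrist_force: [-0.0, -0.2, -0.2]
width: 0.998
```

```bash
python3 - <<'E'
from h import *
s=get_state();print(s["eef_pos"],s["tool_rot"])
c=camera("wrist");print(blobs(c["img"],(100,120,60),(125,255,255)),blobs(c["img"],(0,150,80),(8,255,255),3))
print(np.round(c["R"],3).tolist(),np.round(c["t"],1),proj(c,(572,-94.5,153)))
a=camera("scene");b=camera("side")
for k in (a,b): print(blobs(k["img"],(100,120,60),(125,255,255)))
cv2.imwrite("pics/w1.png",c["img"])
E
```

```text
[573.59165016 -94.71051633 210.33395105] [-3.10932167e+00 -4.44467245e-01  1.53359575e-03]
[(np.int32(3814), np.float64(213.6), np.float64(28.2), np.int32(155), np.int32(0), np.int32(113), np.int32(63)), (np.int32(472), np.float64(254.4), np.float64(206.6), np.int32(246), np.int32(190), np.int32(18), np.int32(37))] [(np.int32(96), np.float64(151.7), np.float64(188.7), np.int32(144), np.int32(186), np.int32(17), np.int32(7))]
[[0.279, -0.96, -0.0], [-0.921, -0.268, 0.283], [-0.271, -0.079, -0.959]] [-251.5  472.1  507.1] [257.07345956 211.29768631]
[(np.int32(4366), np.float64(463.6), np.float64(111.9), np.int32(384), np.int32(71), np.int32(128), np.int32(81)), (np.int32(297), np.float64(198.4), np.float64(93.8), np.int32(190), np.int32(84), np.int32(18), np.int32(20)), (np.int32(2634), np.float64(78.3), np.float64(117.1), np.int32(12), np.int32(95), np.int32(136), np.int32(45)), (np.int32(245), np.float64(234.8), np.float64(208.3), np.int32(228), np.int32(198), np.int32(15), np.int32(20)), (np.int32(83), np.float64(324.5), np.float64(270.4), np.int32(317), np.int32(263), np.int32(16), np.int32(16)), (np.int32(1129), np.float64(312.0), np.float64(292.2), np.int32(283), np.int32(272), np.int32(63), np.int32(42)), (np.int32(928), np.float64(495.7), np.float64(346.6), np.int32(475), np.int32(314), np.int32(37), np.int32(60))]
[(np.int32(2037), np.float64(499.0), np.float64(46.8), np.int32(477), np.int32(0), np.int32(35), np.int32(94)), (np.int32(888), np.float64(131.7), np.float64(47.0), np.int32(111), np.int32(33), np.int32(41), np.int32(28)), (np.int32(419), np.float64(343.7), np.float64(212.8), np.int32(327), np.int32(182), np.int32(31), np.int32(46)), (np.int32(215), np.float64(275.0), np.float64(193.8), np.int32(268), np.int32(185), np.int32(15), np.int32(19)), (np.int32(269), np.float64(320.5), np.float64(198.6), np.int32(313), np.int32(184), np.int32(19), np.int32(28))]
```

View pics/w1.png

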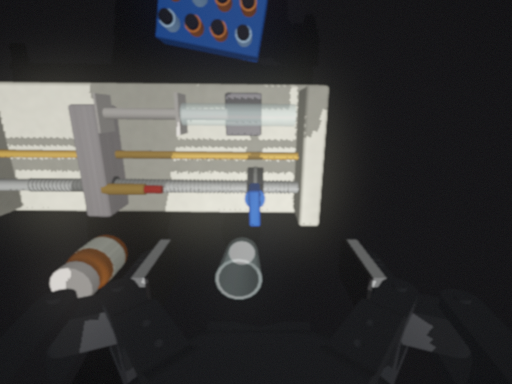

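The wrist view shows the wing bar end-on at about (254,207), with the bottom edge of its top face near row 226. The button tip is near (162,189). The open fingers straddle the area where they need to come down.

```bash
python3 - <<'E'
from h import *
c=camera("wrist")
m=cv2.inRange(cv2.cvtColor(c["img"],cv2.COLOR_BGR2HSV),(100,120,40),(125,255,255))
for r in range(186,232,2):
    k=np.flatnonzero(m[r,235:280]); print(r,(k.min()+235,k.max()+235) if len(k) else None, c["img"][r,254])
ux=np.array([.96,.28]);uy=np.array([-.28,.96])
def P(p): p=p[:2]-np.array([573.6,-94.7]); return p@ux,p@uy
print("near end",P(onz(c,254.5,227,153)))
for r in(205,210,215,220): print(r,P(onz(c,254.5,r,153)))
print("btn tip",P(onz(c,162.5,188.5,98.5)))
for x in(-15,15):
  for z in(127,153):
    for y in(-4.5,4.5): print(x,y,z,proj(c,(*(np.array([573.6,-94.7])+x*ux+y*uy),z)).round(1))
E
```

```text
186 None [125  87  74]
188 (np.int64(245), np.int64(257)) [167 107  78]
190 (np.int64(244), np.int64(258)) [185 117  82]
192 (np.int64(243), np.int64(259)) [188 119  83]
194 (np.int64(243), np.int64(259)) [188 119  81]
196 (np.int64(243), np.int64(259)) [190 120  82]
198 (np.int64(243), np.int64(259)) [191 121  83]
200 (np.int64(244), np.int64(258)) [191 121  82]
202 (np.int64(246), np.int64(256)) [192 121  80]
204 (np.int64(246), np.int64(254)) [193 122  81]
206 (np.int64(247), np.int64(254)) [193 122  82]
208 (np.int64(246), np.int64(254)) [195 124  82]
210 (np.int64(246), np.int64(255)) [196 123  81]
212 (np.int64(245), np.int64(256)) [198 124  81]
214 (np.int64(245), np.int64(256)) [198 124  80]
216 (np.int64(245), np.int64(256)) [199 125  80]
218 (np.int64(245), np.int64(256)) [199 125  79]
220 (np.int64(245), np.int64(256)) [200 125  79]
222 (np.int64(246), np.int64(255)) [166 101  68]
224 None [62 58 57]
226 None [50 53 54]
228 None [50 55 54]
230 None [49 52 53]
near end (np.float64(-17.55331054849882), np.float64(-0.12204289359477549))
205 (np.float64(0.8484788902769281), np.float64(-0.29452475286841495))
210 (np.float64(-3.254947633576181), np.float64(-0.25606291530737946))
215 (np.float64(-7.4041062243748055), np.float64(-0.2171724263935857))
220 (np.float64(-11.599765681632359), np.float64(-0.17784608009047576))
btn tip (np.float64(-0.5241182334640335), np.float64(89.1585533911757))
-15 -4.5 127 [259.8 212.4]
-15 4.5 127 [249.6 212.5]
-15 -4.5 153 [260. 224.]
-15 4.5 153 [248.6 224. ]
15 -4.5 127 [259.7 179.2]
15 4.5 127 [249.1 179.3]
15 -4.5 153 [259.9 187.3]
15 4.5 153 [248.  187.4]
```

```bash
python3 - <<'E'
from h import *
s=get_state();c=camera("wrist");print(s["eef_pos"],s["t"],s["tool_rot"])
m=cv2.inRange(cv2.cvtColor(c["img"],cv2.COLOR_BGR2HSV),(100,120,40),(125,255,255))
k=np.argwhere(m[210:222,235:280]);print(k[:,1].mean()+235)
g=c["img"][215:235,250].astype(int)[:,0];print(g)
ux=np.array([.96,.28]);uy=np.array([-.28,.96])
u=k[:,1].mean()+235
for n,p in(("near",onz(c,u,223.3,153)),("mid",onz(c,u,216,153))): d=p[:2]-s["eef_pos"][:2];print(n,p,d@ux,d@uy)
r=blobs(c["img"],(0,150,80),(8,255,255),3);print(r)
E
```

```text
[571.78810855 -97.99414479 210.29910786] 2.325 [ 3.11001502  0.43659715 -0.00468392]
250.74264705882354
[207 206 206 207 206 206 203 182 129  66  51  53  51  49  51  50  50  50
  47  49]
near [559.01956776 -95.86747193 153.        ] -11.662330762470008 5.61679736679806
mid [564.95203096 -94.22288148 153.        ] -5.506680763526946 5.534514505466122
[(np.int32(100), np.float64(148.8), np.float64(186.5), np.int32(141), np.int32(184), np.int32(17), np.int32(6))]
```

servo_tool(
  targets=[
    [[0.5, 2.5, -15], 0],
    [[1.2, 5, -35], 0],
    [[1.2, 5, -45], 0],
    [[1.2, 5, -45], 0],
    [[1.2, 5, -45], 0],
  ],
)

```text
t: 3.0
eef_pos: [573.4, -92.9, 165.7]
tool_rot: [3.11, 0.437, -0.003]
wrist_force: [-0.5, -0.0, 0.2]
width: 0.999
```

```bash
python3 - <<'E'
from h import *
for i in range(3):
    s=get_state();c=camera("wrist");print(s["eef_pos"],s["t"],s["tool_rot"])
m=cv2.inRange(cv2.cvtColor(c["img"],cv2.COLOR_BGR2HSV),(100,120,40),(125,255,255))
m[:120]=0
for r in range(150,300,6):
    k=np.flatnonzero(m[r,200:320]); print(r,(k.min()+200,k.max()+200) if len(k) else None,end=";")
ux=np.array([.96,.28]);uy=np.array([-.28,.96]);e=s["eef_pos"][:2]
for x in(-15,15):
  for z in(127,153): print(x,z,proj(c,(*(e+x*ux-4.5*uy),z)).round(1),proj(c,(*(e+x*ux+4.5*uy),z)).round(1))
cv2.imwrite("pics/w2.png",c["img"])
E
```

```text
[573.4380851  -92.89056725 165.68976702] 3.0 [ 3.10994872  0.43668122 -0.00314751]
[573.53613836 -92.82519067 165.85397768] 3.05 [ 3.10991774e+00  4.36780156e-01 -2.63345759e-03]
[573.58487681 -92.80854198 165.95400283] 3.1 [ 3.10988944e+00  4.36786670e-01 -2.29950336e-03]
150 None;156 None;162 None;168 None;174 None;180 None;186 None;192 None;198 None;204 None;210 (np.int64(248), np.int64(264));216 (np.int64(245), np.int64(266));222 (np.int64(246), np.int64(266));228 (np.int64(249), np.int64(262));234 (np.int64(249), np.int64(263));240 (np.int64(249), np.int64(263));246 (np.int64(249), np.int64(263));252 (np.int64(250), np.int64(263));258 None;264 None;270 None;276 None;282 None;288 None;294 None;-15 127 [264.1 237.4] [251.7 237.5]
-15 153 [265.  255.3] [250.8 255.3]
15 127 [264.1 198. ] [251.2 198.1]
15 153 [265.  210.9] [250.2 211. ]
```

View pics/w2.png

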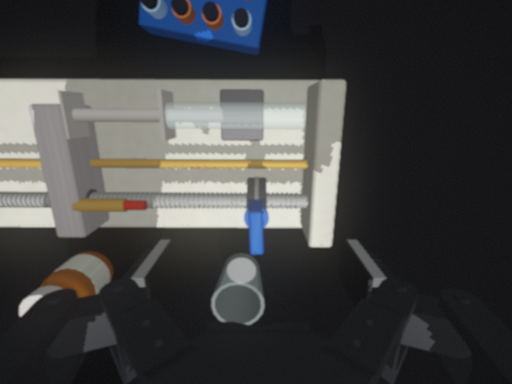

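The view shows the wing at columns 249–263, and its end is about 1 mm from the predicted place. The beaker top is well below the fingers, so I'll descend.

servo_tool(
  targets=[
    [[0.4, 1.2, -12], 0],
    [[0.4, 1.2, -25], 0],
    [[0.4, 1.2, -36], 0],
    [[0.4, 1.2, -37], 0],
    [[0.4, 1.2, -37], 0],
  ],
)

```text
t: 3.78
eef_pos: [574.0, -91.6, 128.8]
tool_rot: [3.11, 0.437, -0.003]
wrist_force: [0.8, -0.2, -0.2]
width: 1.003
```

servo_tool(
  targets=[
    [[0, 0, 0], 0],
    [[0, 0, 0], 0],
    [[0, 0, 0], 0],
    [[0, 0, 0], 0],
    [[0, 0, 0], 0],
  ],
  jaw=0.3,
)

```text
t: 4.4
eef_pos: [574.0, -91.6, 128.8]
tool_rot: [3.11, 0.437, -0.003]
wrist_force: [-0.3, 0.1, -0.8]
width: 0.303
```

```bash
python3 - <<'E'
from h import *
s=get_state();c=camera("wrist");print(s["eef_pos"],s["width"],s["wrist_force"],s["tool_rot"])
cv2.imwrite("pics/w3.png",c["img"][150:,100:420])
E
```

```text
[573.99702413 -91.58405773 128.83933339] 0.30257331366844803 [-0.34823302  0.05857108 -0.81631864] [ 3.10988943e+00  4.36838351e-01 -2.51907896e-03]
```

View pics/w3.png

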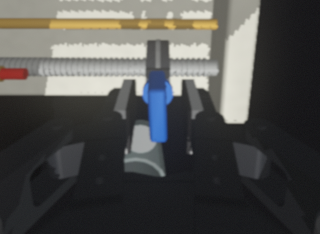

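The crop shows the wing midway between the two fingers: finger columns 125 and 193, wing 158. I'll close on it.

servo_tool(
  targets=[
    [[0, 0, 0], 0],
    [[0, 0, 0], 0],
    [[0, 0, 0], 0],
    [[0, 0, 0], 0],
  ],
  jaw=0,
)

```text
t: 4.95
eef_pos: [574.0, -91.5, 128.9]
tool_rot: [3.11, 0.437, -0.002]
wrist_force: [-0.5, 0.2, 3.0]
width: 0.095
```

```bash
python3 - <<'E'
from h import *
s=get_state();print(s["eef_pos"],s["width"],s["wrist_force"],s["torque"],s["tool_rot"])
E
```

```text
[574.0172002  -91.51099489 128.92459938] 0.09525582865494873 [-0.53638896  0.19486749  3.04583467] [ 0.10820008  0.11818597 -0.0077198 ] [ 3.10996283e+00  4.37007114e-01 -2.44429296e-03]
```

servo_tool(
  targets=[
    [[0, 0, 0], 0.08],
    [[0, 0, 0], 0.16],
    [[0, 0, 0], 0.24],
    [[0, 0, 0], 0.32],
    [[0, 0, 0], 0.4],
  ],
)

```text
t: 5.58
eef_pos: [573.9, -91.2, 128.9]
tool_rot: [2.96, 1.05, -0.002]
wrist_force: [-0.9, 0.2, 1.5]
width: 0.091
```

```bash
python3 - <<'E'
from h import *
s=get_state();print(s["eef_pos"],s["width"],s["wrist_force"],s["torque"],s["joints"])
E
```

```text
[573.89624769 -91.22710505 128.92745886] 0.09104003028910758 [-0.8763013   0.19538936  1.53602379] [ 0.20996593  0.14796004 -0.00583527] [ 0.18032303  0.7717009  -0.17714424  1.79119644  0.22219785  0.59907519
 -1.02100637]
```

servo_tool(
  targets=[
    [[0, 0, 0], 0.1],
    [[0, 0, 0], 0.2],
    [[0, 0, 0], 0.3],
    [[0, 0, 0], 0.4],
    [[0, 0, 0], 0.5],
  ],
)

```text
t: 6.2
eef_pos: [573.8, -91.3, 129.0]
tool_rot: [2.606, 1.753, -0.002]
wrist_force: [-0.9, 0.2, 0.9]
width: 0.09
```

servo_tool(
  targets=[
    [[0, 0, 0], 0.1],
    [[0, 0, 0], 0.2],
    [[0, 0, 0], 0.25],
    [[0, 0, 0], 0.25],
  ],
)

```text
t: 6.7
eef_pos: [573.6, -91.5, 129.0]
tool_rot: [2.368, 2.063, -0.002]
wrist_force: [-1.5, -0.3, 2.7]
width: 0.09
```

```bash
python3 - <<'E'
from h import *
s=get_state();c=camera("wrist");print(s["eef_pos"],s["width"],s["wrist_force"],s["torque"],s["joints"],s["tool_rot"])
cv2.imwrite("pics/w4.png",c["img"])
E
```

```text
[573.61780478 -91.47327473 128.95436184] 0.09034837732867494 [-1.47914754 -0.28092072  2.72596647] [0.06092964 0.15632187 0.07599077] [ 0.30010759  0.79051369 -0.38593181  1.78608322  0.45779656  0.65511825
 -0.48805373] [ 2.36762525e+00  2.06316163e+00 -2.21484219e-03]
```

View pics/w4.png

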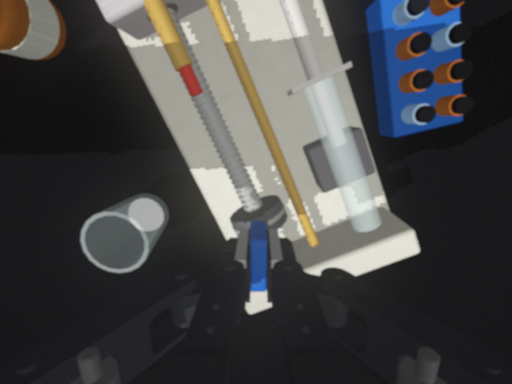

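The wing has turned about 1.15 rad with the grip. The collar is at (260,215) and the red tip at (198,93), so I can slide the collar now.

servo_tool(
  targets=[
    [[-2.2, 7.7, 0], 0],
    [[-4.8, 16.3, 0], 0],
    [[-7.3, 25, 0], 0],
    [[-9.8, 33.6, 0], 0],
    [[-11.2, 38.4, 0], 0],
  ],
)

```text
t: 7.38
eef_pos: [562.4, -51.9, 128.9]
tool_rot: [2.367, 2.064, -0.002]
wrist_force: [0.6, -0.5, 0.7]
width: 0.092
```

```bash
python3 - <<'E'
from h import *
s=get_state();c=camera("wrist");s=get_state();print(s["eef_pos"],s["wrist_force"],s["tool_rot"])
print(blobs(c["img"],(0,150,80),(8,255,255),10))
m=cv2.inRange(cv2.cvtColor(c["img"],cv2.COLOR_BGR2HSV),(0,150,80),(8,255,255))
uy=np.array([-.276,.961]);ux=np.array([.961,.276]);e=s["eef_pos"][:2]
pts=np.argwhere(m);D=np.array([onz(c,x,y,98.5)[:2]-e for y,x in pts])
if len(D): D=D[(np.abs(D@ux)<15)]; print("ux mean",(D@ux).mean(),"red along uy",np.percentile(D@uy,[0,2,50,98,100]))
cv2.imwrite("pics/w5.png",c["img"])
E
```

```text
[562.19291995 -51.33033298 128.96833787] [ 0.1715151   1.09085331 -0.69008821] [ 2.36674880e+00  2.06520309e+00 -1.41652273e-03]
[(np.int32(248), np.float64(221.0), np.float64(144.9), np.int32(212), np.int32(132), np.int32(19), np.int32(26))]
ux mean -0.07534895670097327 red along uy [48.76097841 49.1913999  56.60657184 63.8336561  64.12533898]
```

servo_tool(
  targets=[
    [[-1.9, 6.7, 0], 0],
    [[-3.9, 13.5, 0], 0],
    [[-5.8, 20.2, 0], 0],
    [[-7.7, 26.9, 0], 0],
    [[-9.4, 32.7, 0], 0],
  ],
)

```text
t: 8.05
eef_pos: [552.8, -18.1, 129.0]
tool_rot: [2.366, 2.065, -0.001]
wrist_force: [2.0, -1.1, -0.4]
width: 0.092
```

servo_tool(
  targets=[
    [[0, 0, 0], 0],
    [[0, 0, 0], 0],
  ],
)

```text
t: 8.3
eef_pos: [552.7, -17.7, 129.0]
tool_rot: [2.366, 2.066, -0.001]
wrist_force: [-0.2, 1.3, 0.8]
width: 0.09
```

```bash
cat > st.py <<'E'
from h import *
s=get_state();f=[];p=[]
for i in range(4):
    c=camera("wrist");s=get_state();f.append(s["wrist_force"]);p.append(s["eef_pos"])
uy=np.array([-.276,.961]);ux=np.array([.961,.276]);e=s["eef_pos"][:2];F=np.array(f)[:,:2]
print("t",s["t"],"eef",s["eef_pos"],"u travel",(np.array(p)[:,:2]@uy+246.3).round(2),"lat",e@ux-573.6*.961+91.5*.276,"Fu",(F@uy).round(2),"Fx",(F@ux).round(2),"yaw",2*np.arctan2(s["tool_rot"][1],s["tool_rot"][0]),"Tz",s["torque"][2],"w",s["width"])
m=cv2.inRange(cv2.cvtColor(c["img"],cv2.COLOR_BGR2HSV),(0,150,80),(8,255,255))
pts=np.argwhere(m);D=np.array([onz(c,x,y,98.5)[:2]-e for y,x in pts])
if len(D):
    D=D[(np.abs(D@ux)<15)]
    if len(D): print("red along uy",np.percentile(D@uy,[0,2,50,98,100]).round(1))
E
python3 st.py
```

```text
t 8.5 eef [552.80931792 -18.13868798 128.95617003] u travel [76.55 76.4  76.32 76.29] lat 0.26787663941568596 Fu [0.04 0.15 1.13 0.38] Fx [1.35 1.68 0.72 1.24] yaw 1.4349709650483253 Tz 0.017781483038107143 w 0.09262583342214609
red along uy [13.6 13.9 21.1 28.2 28.5]
```

servo_tool(
  targets=[
    [[-0.6, 1.9, 0], 0],
    [[-1.1, 3.8, 0], 0],
    [[-1.1, 3.8, 0], 0],
    [[-1.1, 3.8, 0], 0],
  ],
)

```text
t: 9.0
eef_pos: [551.7, -14.2, 128.9]
tool_rot: [2.367, 2.065, -0.001]
wrist_force: [1.5, 0.6, -1.0]
width: 0.095
```

```bash
python3 st.py
```

```text
t 9.2 eef [551.69359403 -14.21877196 128.95353284] u travel [80.42 80.42 80.4  80.37] lat 0.2775628026144936 Fu [ 0.44  0.79 -0.45 -0.14] Fx [1.21 0.06 1.76 0.38] yaw 1.4349618576151804 Tz 0.021862974099101144 w 0.08886824428260656
red along uy [ 8.7  9.2 16.5 24.  24.2]
```

servo_tool(
  targets=[
    [[-0.6, 1.9, 0], 0],
    [[-1.1, 3.8, 0], 0],
    [[-1.1, 3.8, 0], 0],
    [[-1.1, 3.8, 0], 0],
  ],
)

```text
t: 9.7
eef_pos: [550.7, -10.6, 129.0]
tool_rot: [2.367, 2.065, -0.001]
wrist_force: [1.9, -1.8, -0.3]
width: 0.091
```

```bash
python3 st.py
```

```text
t 9.9 eef [550.63636633 -10.6249577  128.94547233] u travel [84.12 84.14 84.13 84.11] lat 0.2534597142952002 Fu [-1.24 -1.58 -2.18 -2.21] Fx [0.96 1.55 0.93 1.83] yaw 1.434846347767849 Tz -0.0524754767600952 w 0.0957381710305481
red along uy [ 5.6  6.1 13.  20.2 20.5]
```

servo_tool(
  targets=[
    [[-0.6, 1.9, 0], 0],
    [[-1.1, 3.8, 0], 0],
    [[-1.1, 3.8, 0], 0],
    [[-1.1, 3.8, 0], 0],
  ],
)

```text
t: 10.4
eef_pos: [549.7, -7.2, 129.0]
tool_rot: [2.367, 2.065, -0.001]
wrist_force: [3.7, -3.4, -1.3]
width: 0.089
```

```bash
python3 st.py;python3 st.py
```

```text
t 10.6 eef [549.64699413  -7.0984695  128.96967236] u travel [87.69 87.73 87.74 87.78] lat 0.2759837780783805 Fu [-3.56 -4.47 -5.5  -4.46] Fx [1.34 2.39 1.39 2.48] yaw 1.4346002949266625 Tz -0.023335409155760545 w 0.08667340051837556
red along uy [ 5.6  5.9 11.  16.4 16.6]
t 10.8 eef [549.58655565  -6.94463987 128.95279881] u travel [87.78 87.84 87.88 87.94] lat 0.2603593805143696 Fu [-5.16 -3.76 -5.49 -4.91] Fx [1.92 2.21 1.82 2.19] yaw 1.4347351040496399 Tz -0.017413660980230648 w 0.0906045338138547
red along uy [ 5.6  5.9 11.  16.3 16.5]
```

Contact came at about 83.5 mm of travel. At 87.9 mm the force is about 5 N, which is close to a groove (88 mm, or 22 × 4). I'll tighten here.

servo_tool(
  targets=[
    [[0, 0, 0], -0.1],
    [[0, 0, 0], -0.2],
    [[0, 0, 0], -0.3],
    [[0, 0, 0], -0.4],
    [[0, 0, 0], -0.5],
  ],
)

```text
t: 11.42
eef_pos: [549.9, -6.9, 129.0]
tool_rot: [2.806, 1.411, -0.0]
wrist_force: [3.9, -3.3, -1.3]
width: 0.09
```

```bash
python3 st.py
```

```text
t 11.625 eef [549.81288527  -6.84637709 128.95882982] u travel [88.02 88.01 87.99 87.97] lat 0.5049826667218262 Fu [-3.97 -4.93 -4.63 -4.  ] Fx [1.08 0.81 2.28 3.21] yaw 0.935173011973119 Tz -0.03599320283376442 w 0.08814830862056951
red along uy [ 6.   6.4 11.4 16.9 17.3]
```

servo_tool(
  targets=[
    [[0, 0, 0], -0.1],
    [[0, 0, 0], -0.2],
    [[0, 0, 0], -0.3],
    [[0, 0, 0], -0.4],
    [[0, 0, 0], -0.5],
  ],
)

```text
t: 12.25
eef_pos: [549.9, -6.5, 129.0]
tool_rot: [3.068, 0.675, 0.0]
wrist_force: [2.2, -3.9, -0.8]
width: 0.086
```

```bash
python3 st.py
```

```text
t 12.45 eef [549.89636933  -6.44942771 128.93795182] u travel [88.37 88.32 88.31 88.33] lat 0.6947688792730382 Fu [-3.98 -4.33 -3.44 -2.92] Fx [1.92 0.97 2.17 1.42] yaw 0.4374786465295208 Tz -0.020739518510741538 w 0.0892900322502412
red along uy [ 7.6  7.9 12.6 17.4 17.5]
```

servo_tool(
  targets=[
    [[0, 0, 0], -0.05],
    [[0, 0, 0], -0.1],
    [[0, 0, 0], -0.15],
    [[0, 0, 0], -0.15],
  ],
)

```text
t: 12.95
eef_pos: [549.9, -6.5, 129.0]
tool_rot: [3.109, 0.449, 0.0]
wrist_force: [2.4, -4.0, 0.0]
width: 0.094
```

```bash
python3 st.py
```

```text
t 13.15 eef [549.91618257  -6.47833137 128.94472657] u travel [88.25 88.27 88.27 88.3 ] lat 0.7058319930340353 Fu [-5.31 -4.71 -4.62 -4.54] Fx [2.   1.77 1.39 1.28] yaw 0.287422896570988 Tz 0.02886172898590246 w 0.0916221909835452
red along uy [ 8.   8.  13.5 17.6 17.6]
```

servo_tool(
  targets=[
    [[0, 0, 0], -0.03],
    [[0, 0, 0], -0.06],
    [[0, 0, 0], -0.06],
  ],
)

```text
t: 13.52
eef_pos: [549.9, -6.5, 129.0]
tool_rot: [3.12, 0.358, 0.0]
wrist_force: [3.1, -4.0, 0.1]
width: 0.09
```

```bash
python3 st.py
```

```text
t 13.725 eef [549.94645273  -6.45369956 128.97360349] u travel [88.28 88.26 88.31 88.31] lat 0.7417199928585028 Fu [-4.95 -5.77 -5.14 -5.08] Fx [1.24 1.51 1.85 0.96] yaw 0.2286650086029407 Tz 0.6504828223266909 w 0.09165268539033257
red along uy [ 8.6  8.7 13.6 17.8 17.9]
```

servo_tool(
  targets=[
    [[0, 0, 0], -0.04],
    [[0, 0, 0], -0.08],
    [[0, 0, 0], -0.08],
  ],
)

```text
t: 14.1
eef_pos: [549.9, -6.3, 129.0]
tool_rot: [3.131, 0.237, 0.0]
wrist_force: [1.9, -5.7, 0.4]
width: 0.089
```

```bash
python3 st.py
```

```text
t 14.3 eef [549.87037364  -6.35556114 129.0291514 ] u travel [88.44 88.42 88.45 88.43] lat 0.695694194577964 Fu [-6.5  -4.62 -5.06 -5.41] Fx [0.65 0.89 1.47 2.13] yaw 0.15156098710389979 Tz 1.47566959594422 w 0.09472777235119077
red along uy [ 8.8  9.  14.1 17.8 18. ]
```

Torque about z rose to 1.5 N m, so the screw is against its hard stop. I'll unwind the elastic twist and then release.

servo_tool(
  targets=[
    [[0, 0, 0], 0.06],
    [[0, 0, 0], 0.12],
    [[0, 0, 0], 0.12],
  ],
)

```text
t: 14.68
eef_pos: [549.9, -6.3, 129.0]
tool_rot: [3.113, 0.42, 0.0]
wrist_force: [3.2, -3.4, -1.4]
width: 0.096
```

```bash
python3 st.py
```

```text
t 14.875 eef [549.90162858  -6.3219181  128.97166419] u travel [88.43 88.42 88.44 88.45] lat 0.735015666737791 Fu [-4.56 -4.17 -4.4  -4.18] Fx [1.53 1.78 2.11 1.99] yaw 0.26989779803080666 Tz 0.07318080933661338 w 0.08753081666189776
red along uy [ 8.6  8.7 13.4 17.6 17.7]
```

servo_tool(
  targets=[
    [[0, 0, 0], 0],
    [[0, 0, 0], 0],
    [[0, 0, 0], 0],
    [[0, 0, 0], 0],
  ],
  jaw=0.4,
)

```text
t: 15.38
eef_pos: [549.6, -6.0, 128.9]
tool_rot: [3.112, 0.423, -0.001]
wrist_force: [-0.1, 0.4, 0.1]
width: 0.402
```

servo_tool(
  targets=[
    [[0, 0, 15], 0],
    [[0, 0, 40], 0],
    [[0, 0, 65], 0],
    [[0, 0, 65], 0],
    [[0, 0, 65], 0],
  ],
)

```text
t: 16.0
eef_pos: [549.3, -6.0, 194.0]
tool_rot: [3.112, 0.423, -0.001]
wrist_force: [-0.9, 0.2, 1.0]
width: 0.397
```

```bash
python3 st.py; python3 - <<'E'
from h import *
c=camera("wrist");cv2.imwrite("pics/w6.png",c["img"])
s=get_state();e=s["eef_pos"][:2];ux=np.array([.961,.276]);uy=np.array([-.276,.961])
m=cv2.inRange(cv2.cvtColor(c["img"],cv2.COLOR_BGR2HSV),(100,120,40),(125,255,255));m[:150]=0
for r in range(200,280,6):
    k=np.flatnonzero(m[r,200:320]); print(r,(k.min()+200,k.max()+200) if len(k) else None,end=";")
E
```

```text
t 16.2 eef [549.05096143  -5.96425438 193.22909724] u travel [89.04 89.03 89.04 89.03] lat 0.016239723448943977 Fu [-0.08  1.09 -0.21 -0.95] Fx [-0.74 -0.14 -0.17  0.64] yaw 0.2702159584641722 Tz -0.030452270416779764 w 0.39692747470863965
red along uy [ 7.2  8.  11.7 16.3 16.3]
200 (np.int64(252), np.int64(268));206 (np.int64(251), np.int64(269));212 (np.int64(254), np.int64(266));218 (np.int64(255), np.int64(265));224 (np.int64(254), np.int64(266));230 (np.int64(254), np.int64(266));236 (np.int64(256), np.int64(264));242 None;248 None;254 None;260 None;266 None;272 None;278 None;
```

View pics/w6.png

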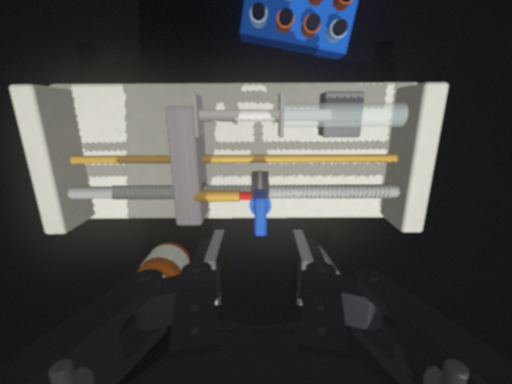

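The view shows the wing square across the rod at (260,215). The button is partly in, with 8–9 mm of red visible against about 15 mm free, and the robot is clear. Handing in.

```bash
python3 - <<'E'
from h import *
print(finish_job()); print(get_state()["wrist_force"])
E
```

```text
the job is handed in; nothing more can be done
None
the job is handed in; nothing more can be done
```

The collar is clamped at the button again, holding it about half-way in, and the job was handed in at about 16 s of the 58 s allowed.

- **Loosening and sliding:** I turned the wing screw about 1.15 rad to free the collar, then slid it by the wing along the rod. It met the button at about 83.5 mm of travel. I stopped at about 88 mm, where I read roughly 4.5–5 N and expected a rod groove.
- **Tightening:** I held the collar there and turned the screw back until it met its hard stop, where the torque rose to about 1.5 N m. I then eased off that twist, opened the gripper and lifted clear.
- **Checks after release:**
    - The wing sits square across the rod.
    - About 8–9 mm of red shows, against about 15 mm when free, so the button is in by roughly 6 of its 12 mm.
    - Wrist force is near zero.
- **Disagreements:** The force readings had about 0.5–1 N of noise. Force and travel put the button 4.5–5.5 mm in, and the camera about 6 mm. I could not measure the button force itself after letting go.
- **Other objects:** I never went near the jar, beaker or rack below their tops, but I did not measure their positions again at the end. The button never reached its bottom stop.

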